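Shut the marked air valve in the covered valve box of the measuring bench

ROBOT

A 6-joint arm with a two-finger parallel gripper is mounted at the origin on the work surface. World frame = base frame: x ahead of the robot, y to its left, z up, the work surface at z = 0. Lengths are in m, angles in degrees, forces in N, time in s.
With the tool pointing down it reaches from about 0.4 to 0.825 m from the base axis. Payload 7 kg.
Tool frame: the origin (TCP) lies midway between the tips of the shut fingers; the grasp point (between the pads) lies 19 mm behind it; z points along the fingers, y is the line along which they close (so a half turn about z gives the same grasp; the last joint's range is limited). The gripper opens to 88 mm and grips with 3 to 60 N. Pads are 19 mm wide; open, the fingers measure 130 mm over their backs; the gripper's body (78 mm by 193 mm) begins 47 mm behind the grasp point.
Start: joints at [93.512, 20.546, 0.682, 0, -70.136, -16.507], TCP at [0.152, 0.658, 0.227] pointing down, gripper open.
Joint ranges: [-176.03, 176.03], [-82.01, 121.73], [-58.28, 71.71], [-173.87, 95.51], [-174.79, -0.11], [-173.66, 173.66]. Speed limits (degrees/s): [136.94, 136.94, 172.46, 180, 180, 180].

INTERFACE

Orientations are given as [roll, pitch, yaw] about the fixed x, y, z axes, in that order (R = Rz(yaw) Ry(pitch) Rx(roll)).
In Python, from plant import r gives the robot as it stands. The module is installed in compiled form; this text tells all that it offers.
- The arm moves only by the tool play_rows, never from a script. Its argument "rows" is a list of rows, each an object with "slide": the shift along the tool's x, y, z as a fraction of full scale, a list of three; "delta_rot": the turn, a rotation vector about the tool's x, y, z as a fraction of full scale, a list of three; "fingers": the opening, from -1 (shut) to 1 (fully open). In form: [{"slide": [x, y, z], "delta_rot": [rx, ry, rz], "fingers": fingers}, ...]. A call has 1 to 8 rows; each row shifts and turns the commanded pose from where the row before left it, along the tool's axes as they then stand; what a row does not reach is not made up. Full scale, the value 1, is 0.15 m for a shift and 0.08 rad for a turn. A row lasts 1/8 s, in which the tool goes at most 62.5 mm and 10.7 degrees, less where a joint would pass 70% of its speed; a pose out of reach is approached as far as the arm can. A call with a number of a shift or a turn outside -1 to 1 is refused whole. A call with a gripper value outside its range is refused whole. The fingers move at their own pace and stop on an object; "squeeze" is the grip in N (left out, the last holds). Time passes only in rows, so rows that do not move let the fingers close. It gives the time, the measured TCP pose, the force, the opening and the grip force at its end, in the units of the state.
- r.get_state(): the state, without advancing time (a new reading comes with each control period).
- r.capture(name): name is "scene" or "side" or "wrist"; returns a dict with "image" (384x512x3 uint8, blue, green, red), "fx", "fy", "cx", "cy" (pixels), "R" (3x3) and "t" (3): a world point X has camera coordinates R X + t; the wrist camera has in their place "T_tool_cam" (4x4, takes a point from camera to tool coordinates, whose origin is the TCP and whose axes are the flange's). Camera axes: x right, y down, z forward; pixel columns grow to the right and rows downward; lengths in m; the calibration is good to about 2 mm. A picture is of the moment at which its call begins: read the wrist's pose just before it. There is no depth.
- r.close_job(): hands the job in; it is judged then, once.
The state is a dict: "time_s": time; "joints": joint angles; "qd": joint speeds; "joint_torque": joint torques, N m; "tcp_pos": TCP position; "eef_rot": TCP orientation; "contact_force": force on the tool from outside, world axes, zero at the start; "moment": the same for the moment, N m; "gripper_width": finger opening in m; "gripper_force": force on a finger pad.
Only numpy, scipy, OpenCV 4.12 (cv2) and the standard library are available. Lean on these libraries where they do the work, as an engineer would, in place of code of your own. Each camera call takes 0.05 s, during which the arm holds its last target. There are 200 camera calls.

TASK

Isolate the air to the gauge: push the sliding metal cover of the grey valve box all the way aside to its stop, uncovering the two valve handles, then push the marked handle, the one whose end is a round disc, round to fully shut, square across its pipe. Pushing is all it takes: do not lift the cover, do not move the plain straight handle beside it, and leave the other things on the bench where they stand. Finish with the hand clear of everything.

Things in the scene. Friction and masses are not known exactly. Their poses are not given: they have to be found in the camera images.
- valve_box: Fixed grey box on the bench, 145 mm (its x) by 440 mm (its y), rim 85 mm above the bench. Origin: centre of its underside on the bench; its -x side faces roughly towards the robot, its +y runs along its length. The half at -y (from 6 mm inside the -y end to y = -2 mm, 133 mm wide in x) is an open well holding two valves under the cover; the half at +y has a closed top 81 mm high, over which the cover slides. Two guide strips 6 mm wide along the long edges rise to 94 mm.
- cover_slide (a joint): Travel of the aluminium cover along the box's +y, m: 0 = over the valve well, 0.210 = at its stop over the closed half, well fully uncovered. Starts at 0 to 0.03, stays where it is left, takes about 3 to 5 N to slide. The cover is a plate 131 mm (x) by 220 mm (y), its top 91 mm above the bench.
- cover_lift (a joint): Height, m, that the cover has been lifted off its guides: 0 = resting on them, must stay there. Only its own weight (0.35 kg) keeps it down.
- cover_tab (a point): Centre of the upright rib standing in the middle of the cover: 70 mm long along the box's x, 10 mm thick along its y, from the plate (91 mm above the bench) up to 117 mm; this point is 104 mm above the bench. Push it on its -y side, towards the box's +y.
- marked_handle (a joint): Angle of the marked valve handle, rad: 0 = open, along its pipe and pointing to the box's -x; grows as the handle swings clockwise seen from above towards the box's +y; 1.571 = shut, at its stop, pointing to the box's +y. Starts at 0.15 to 0.45, stays where it is left; about 0.12 Nm turns it.
- marked_stem (a point): Turning axis (vertical) of the marked handle, at the handle's mid-height, 73 mm above the bench; axes as the box's. It lies in the well 30 mm to the +x of the box's long centre line, at y = -163 mm or -83 mm in the box's frame; the plain valve takes the other place.
- marked_end (a point): Centre of the steel disc, 28 mm across and 14 mm thick, that forms the end of the marked handle, 46 mm from its turning axis; the handle's bar is 14 mm wide and spans 66 to 80 mm above the bench, and it reaches out 60 mm in all. Below it a pipe along the box's x, 22 mm thick (34 mm at the valve), tops out at 35 mm above the bench (41 mm within 18 mm of the stem).
- plain_handle (a joint): Angle of the other, plain handle, same sense; it starts at 0.15 to 0.45 and is to be left as it is.
- plain_end (a point): Point on the plain handle 46 mm from its turning axis, at mid-height, 73 mm above the bench: a straight steel bar 14 mm wide and tall and 60 mm long, without a disc.
- setting_ring: Bystander, loose: leave it alone. Steel setting ring, 68 mm across, 28 mm tall, in front of the valve box. Origin: on its underside.
- plug_gauge: Bystander, loose: leave it alone. Steel plug gauge standing upright, 32 mm across, 70 mm tall, in front of the valve box. Origin: on its underside.
- v_block: Bystander, loose: leave it alone. Dark steel V-block, 50 x 70 x about 40 mm, in front of the valve box. Origin: on its underside.
- oil_jar: Bystander, loose: leave it alone. Small amber jar, 48 mm across, 65 mm tall, behind the valve box. Origin: on its underside.
- test_cylinder: Bystander, loose: leave it alone. Steel test cylinder standing upright, 50 mm across, 60 mm tall, behind the valve box. Origin: on its underside.
- screwdriver: Bystander, loose: leave it alone. Screwdriver lying on the plate to the robot's right, well away from the box. Origin: under its middle.
- caliper: Bystander, loose: leave it alone. Caliper, 190 mm long, 14 mm thick, lying on the plate to the robot's right, well away from the box. Origin: under its middle.

How it is judged (in metres and radians):
On the way, in this order (a step that is already met when the one before it is completed fails the run):
1. the cover is slid aside to its stop while the marked handle is still open (value of joint cover_slide above 0.19 m and value of joint marked_handle below 0.6 rad), for 0.1 s.
2. the marked handle is pushed shut (value of joint marked_handle above 1.45 rad), for 0.2 s.
At the end, for the whole second after the job is handed in: The cover is within 20 mm of its stop (travel above 0.190 m) and down on its guides, the marked handle is at rest within about 0.12 rad of shut (above 1.45 rad), the plain handle's end is within 10 mm of where it started, and every bystander is within 20 mm of where it stood (value of joint cover_slide above 0.19 m and value of joint cover_lift below 0.005 m and value of joint marked_handle above 1.45 rad and velocity of joint marked_handle below 0.05 rad/s and distance of plain_end from where it was at the start of the episode below 0.01 m and distance of each of setting_ring, plug_gauge, v_block, oil_jar, test_cylinder, screwdriver, caliper from where it was at the start of the episode below 0.02 m); the robot touches nothing.
It fails at once if the cover is lifted off its guides by more than 10 mm (value of joint cover_lift above 0.01 m).
It fails at once if the plain handle is moved by more than 10 mm at its end (distance of plain_end from where it was at the start of the episode above 0.01 m).
It fails at once if a bystander is moved by more than 20 mm, lifted or knocked over (distance of any of setting_ring, plug_gauge, v_block, oil_jar, test_cylinder, screwdriver, caliper from where it was at the start of the episode above 0.02 m or angle between any of setting_ring, plug_gauge, v_block, oil_jar, test_cylinder, screwdriver, caliper's own z axis and vertical above 0.5 rad).
It also fails if it takes over 51 s, if anything falls off the work surface, if the arm or the gripper's body presses on something with over 40 N, if the wrist force passes 120 N, or if a joint passes its speed limit or range.

## Working session

There is one attempt and no reset: what is moved stays moved. The work goes in short steps, Python scripts to look and compute and a tool call to move; the robot and the scene stay as the last step left them, time stands still between calls to the robot, and variables do not carry over. Pictures are saved under pics/ and viewed, at most 10 in all, crops included, and the job is handed in when it is done.

Besides the shell and the picture viewer there is one more tool, called in YAML: its name, and indented under it one key for each argument. play_rows: Moves the arm, as the interface text tells. Shift numbers are shares of 0.15 m and turn numbers shares of 0.08 rad, none past 1 either way. Its arguments: {"type":"object","properties":{"rows":{"type":"array"},"squeeze":{"type":"number"}},"required":["rows"]}

```bash
mkdir -p pics; cat > h.py <<'E'
import numpy as np, cv2
from plant import r
def ray(c,u,v,z):
    d=c["R"].T@np.array([(u-c["cx"])/c["fx"],(v-c["cy"])/c["fy"],1]); o=-c["R"].T@c["t"]
    return o+d*(z-o[2])/d[2]
def proj(c,X):
    p=c["R"]@np.array(X)+c["t"]; return c["fx"]*p[0]/p[2]+c["cx"],c["fy"]*p[1]/p[2]+c["cy"]
E
python3 - <<'E'
from h import *
import pickle
s=r.get_state();print(s)
for n in("scene","side","wrist"):
    c=r.capture(n);pickle.dump(c,open(n+".pkl","wb"));cv2.imwrite(f"pics/{n}0.png",cv2.resize(c["image"],(768,576),interpolation=cv2.INTER_CUBIC))
    print(n,{k:v for k,v in c.items() if k!="image"})
E
```

```text
{'time_s': 0.0, 'joints': array([ 9.35131416e+01,  2.05902998e+01,  6.33298061e-01, -1.88006086e-02,
       -7.01361015e+01, -1.65056101e+01]), 'qd': array([ 0.00518688,  0.01211946,  0.00278985, -0.07085865, -0.14332847,
        0.06824494]), 'joint_torque': array([ 2.09980186e-03, -5.82730114e+01,  2.93043441e+01,  6.99674428e+00,
        6.85954874e-03, -1.50661845e-04]), 'tcp_pos': array([0.15169514, 0.65722777, 0.22563604]), 'eef_rot': array([ 1.79905712e+02, -9.50834703e-03, -1.29988632e+01]), 'contact_force': array([0.31468096, 0.21356229, 0.25506876]), 'moment': array([ 0.03141366, -0.03502367, -0.04469826]), 'gripper_force': 0.0, 'gripper_width': 0.08766720699249764}
scene {'fx': 423.366616881312, 'fy': 423.366616881312, 'cx': 258.733058229502, 'cy': 182.26768594218169, 'R': array([[ 0.36785718,  0.92987439,  0.00383588],
       [ 0.6921693 , -0.27106201, -0.66889988],
       [-0.6209531 ,  0.2487147 , -0.74334261]]), 't': array([-0.08548414, -0.32363231,  1.52729318])}
side {'fx': 377.12319215163274, 'fy': 377.12319215163274, 'cx': 258.6340043014481, 'cy': 194.87977325320176, 'R': array([[-0.96189311, -0.27325721,  0.00959868],
       [-0.17810108,  0.59952478, -0.78028844],
       [ 0.20746479, -0.75226361, -0.62534616]]), 't': array([0.49635823, 0.24923633, 0.92032517])}
wrist {'fx': 310.831606492629, 'fy': 310.831606492629, 'cx': 254.91482046764906, 'cy': 190.27546812162254, 'T_tool_cam': array([[-3.91072524e-04, -9.68414513e-01, -2.49345498e-01,
         6.80285569e-02],
       [ 9.99999923e-01, -3.85063469e-04, -7.28765574e-05,
        -3.08180584e-05],
       [-2.54391268e-05, -2.49345508e-01,  9.68414589e-01,
        -1.57851990e-01],
       [ 0.00000000e+00,  0.00000000e+00,  0.00000000e+00,
         1.00000000e+00]])}
```

View pics/scene0.png

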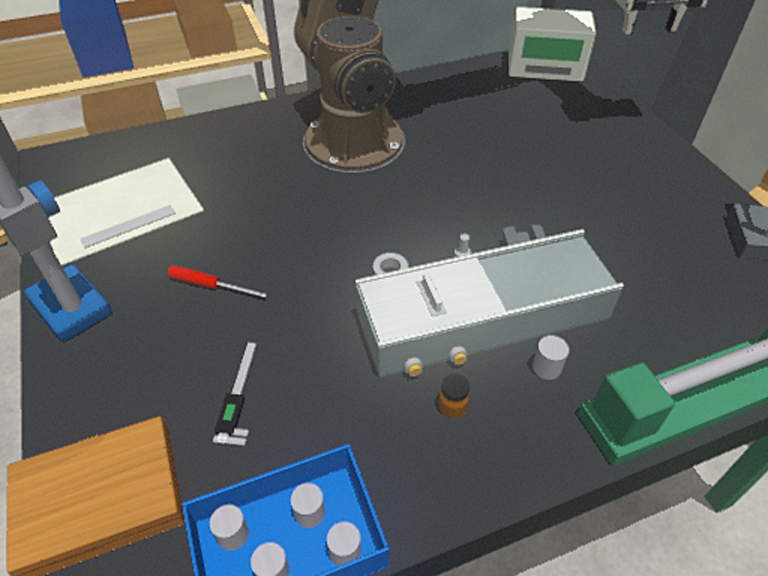

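View pics/side0.png

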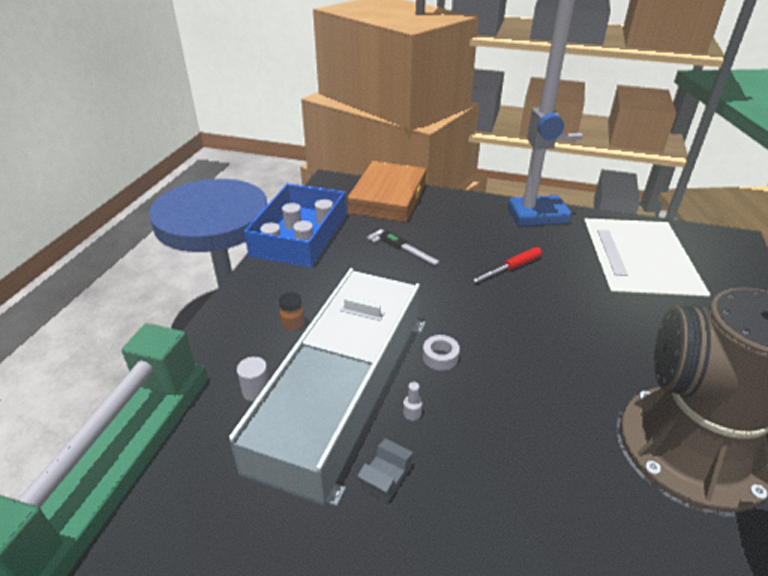

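The scene view shows the box rim corners (zoomed px) at (357,283), (584,233), (621,285) and (380,344), with the rib at about (430,293). The side view shows the corners at (419,285), (320,468), (232,438) and (350,271), with the rib at about (362,308). The bystanders stand close to the long sides.

```bash
python3 - <<'E'
from h import *
import pickle
C={n:pickle.load(open(n+".pkl","rb")) for n in("scene","side")}
P={"scene":[(357,283),(584,233),(621,285),(380,344)],"side":[(419,285),(320,468),(232,438),(350,271)]}
for n in C:
    q=np.array([ray(C[n],u/1.5,v/1.5,.094)[:2] for u,v in P[n]])
    d=(q[1]+q[2]-q[0]-q[3]);e=(q[2]+q[3]-q[0]-q[1])
    print(n,q.round(3).tolist(),"c",q.mean(0).round(4),"L",np.linalg.norm(d)/2,"W",np.linalg.norm(e)/2,"yaw",np.degrees(np.arctan2(-d[0],d[1])))
    c=C[n]["image"]
    p=P[n]; x,y=np.array(p).mean(0)/1.5
    x0=int(x-115);y0=int(y-85)
    cv2.imwrite(f"pics/{n}crop.png",cv2.resize(c[max(y0,0):y0+170,x0:x0+230],None,fx=3.4,fy=3.4,interpolation=cv2.INTER_CUBIC));print(x0,y0)
E
```

```text
scene [[0.516, -0.17], [0.553, 0.264], [0.686, 0.252], [0.65, -0.18]] c [0.6013 0.0415] L 0.43419908188013306 W 0.13393194370360806 yaw -4.8453446350313625
208 105
side [[0.502, -0.168], [0.538, 0.267], [0.676, 0.255], [0.644, -0.173]] c [0.5902 0.0454] L 0.43249520380176487 W 0.14070376490731823 yaw -4.469789839858265
105 158
```

View pics/scenecrop.png

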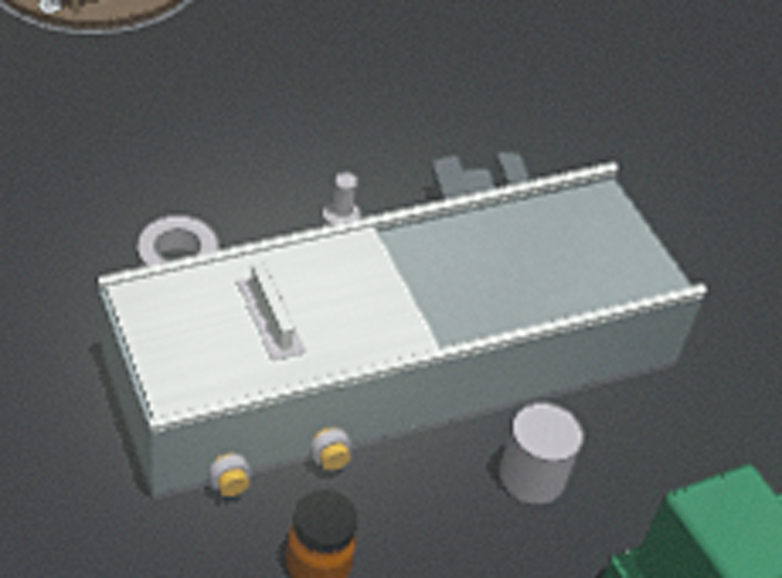

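View pics/sidecrop.png

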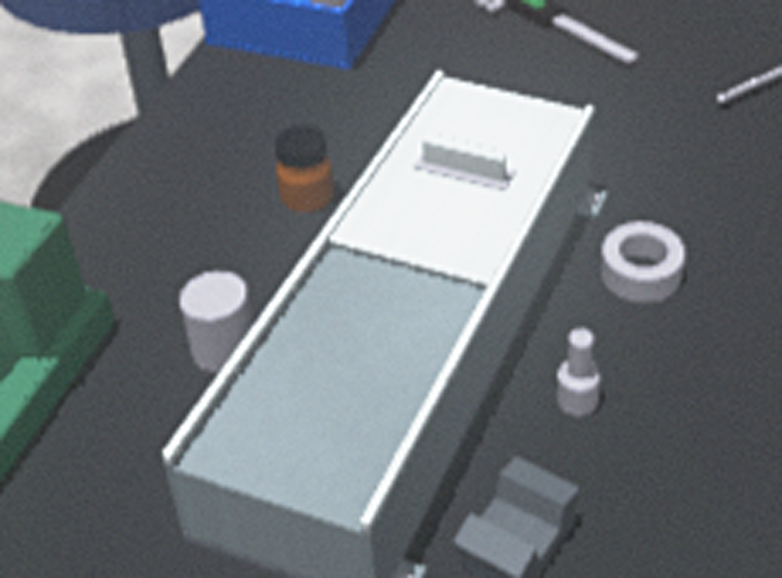

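```bash
python3 - <<'E'
from h import *
import pickle
C={n:pickle.load(open(n+".pkl","rb")) for n in("scene","side")}
O={"scene":(208,105),"side":(105,158)}
P={"scene":[(99,280),(617,167),(706,289),(152,428)],"side":[(593,108),(366,525),(165,455),(440,73)]}
R={"scene":[(252,267),(290,335)],"side":[(506,159),(423,143)]}
def px(n,p): return (p[0]+.5)/3.4-.5+O[n][0],(p[1]+.5)/3.4-.5+O[n][1]
for n in C:
    q=np.array([ray(C[n],*px(n,p),.094)[:2] for p in P[n]])
    d=(q[1]+q[2]-q[0]-q[3]);e=(q[2]+q[3]-q[0]-q[1])
    print(n,q.round(3).tolist(),"c",q.mean(0).round(4),"L",np.linalg.norm(d)/2,"W",np.linalg.norm(e)/2,"yaw",np.degrees(np.arctan2(-d[0],d[1])))
    print("rib",[ray(C[n],*px(n,p),.117).round(3) for p in R[n]], "cam",-C[n]["R"].T@C[n]["t"])
Pm={n:C[n]["R"] for n in C}
for nm,D in(("corner",P),("rib",R)):
  for a,b in zip(D["scene"],D["side"]):
    M=[np.array([[C[n]["fx"],0,C[n]["cx"]],[0,C[n]["fy"],C[n]["cy"]],[0,0,1]])@np.c_[C[n]["R"],C[n]["t"]] for n in("scene","side")]
    X=cv2.triangulatePoints(M[0],M[1],np.array(px("scene",a)),np.array(px("side",b)))[:,0];print(nm,(X[:3]/X[3]).round(3))
E
```

```text
scene [[0.509, -0.171], [0.548, 0.267], [0.686, 0.256], [0.653, -0.183]] c [0.5989 0.0421] L 0.439758898813653 W 0.14134013262502232 yaw -4.706943732318299
rib [array([ 0.558, -0.066,  0.117]), array([ 0.628, -0.067,  0.117])] cam [ 1.20383174 -0.38809518  0.9191524 ]
side [[0.504, -0.17], [0.54, 0.267], [0.68, 0.255], [0.645, -0.181]] c [0.5921 0.0429] L 0.43806011340151035 W 0.14131202004221904 yaw -4.666823782620309
rib [array([ 0.548, -0.058,  0.117]), array([ 0.617, -0.058,  0.117])] cam [0.33089775 0.67853724 0.76523365]
corner [ 0.505 -0.171  0.092]
corner [0.543 0.268 0.091]
corner [0.683 0.256 0.092]
corner [ 0.648 -0.183  0.09 ]
rib [ 0.551 -0.064  0.11 ]
rib [ 0.621 -0.065  0.11 ]
```

play_rows:
  rows:
    - {"slide":[0,0,0],"delta_rot":[0,0,1],"fingers":-1}
    - {"slide":[0,0,0],"delta_rot":[0,0,1],"fingers":-1}
    - {"slide":[0,0,0],"delta_rot":[0,0,1],"fingers":-1}
    - {"slide":[0,0,0],"delta_rot":[0,0,1],"fingers":-1}
    - {"slide":[0,0,0],"delta_rot":[0,0,1],"fingers":-1}
    - {"slide":[0,0,0],"delta_rot":[0,0,1],"fingers":-1}
    - {"slide":[0,0,0],"delta_rot":[0,0,1],"fingers":-1}
    - {"slide":[0,0,0],"delta_rot":[0,0,1],"fingers":-1}

```text
time_s: 1.15
tcp_pos: [0.1517, 0.6575, 0.2261]
eef_rot: [180.0, -0.0, -49.8]
contact_force: [-0.3, -0.4, -0.8]
gripper_width: 0.0134
gripper_force: 0.0
```

play_rows:
  rows:
    - {"slide":[0,0,0],"delta_rot":[0,0,1],"fingers":-1}
    - {"slide":[0,0,0],"delta_rot":[0,0,1],"fingers":-1}
    - {"slide":[0,0,0],"delta_rot":[0,0,1],"fingers":-1}
    - {"slide":[0,0,0],"delta_rot":[0,0,1],"fingers":-1}
    - {"slide":[0,0,0],"delta_rot":[0,0,1],"fingers":-1}
    - {"slide":[0,0,0],"delta_rot":[0,0,1],"fingers":-1}
    - {"slide":[0,0,0],"delta_rot":[0,0,1],"fingers":-1}
    - {"slide":[0,0,0],"delta_rot":[0,0,1],"fingers":-1}

```text
time_s: 2.15
tcp_pos: [0.1517, 0.6575, 0.2261]
eef_rot: [180.0, -0.0, -86.5]
contact_force: [0.3, -0.1, 0.2]
gripper_width: 0.0003
gripper_force: 0.0
```

play_rows:
  rows:
    - {"slide":[0,0,0],"delta_rot":[0,0,1],"fingers":-1}
    - {"slide":[0,0,0],"delta_rot":[0,0,0.8],"fingers":-1}
    - {"slide":[0,0,0],"delta_rot":[0,0,0],"fingers":-1}

```text
time_s: 2.52
tcp_pos: [0.1518, 0.6575, 0.2262]
eef_rot: [-180.0, -0.0, -94.6]
contact_force: [0.6, -0.2, 0.1]
gripper_width: 0.0004
gripper_force: 0.0
```

play_rows:
  rows:
    - {"slide":[0.15,-0.1,0],"delta_rot":[0,0,0],"fingers":-1}
    - {"slide":[0.3,-0.2,0],"delta_rot":[0,0,0],"fingers":-1}
    - {"slide":[0.3,-0.2,0],"delta_rot":[0,0,0],"fingers":-1}
    - {"slide":[0.3,-0.2,0],"delta_rot":[0,0,0],"fingers":-1}
    - {"slide":[0.3,-0.2,0],"delta_rot":[0,0,0],"fingers":-1}
    - {"slide":[0.3,-0.2,0],"delta_rot":[0,0,0],"fingers":-1}
    - {"slide":[0.3,-0.2,0],"delta_rot":[0,0,0],"fingers":-1}
    - {"slide":[0.3,-0.2,0],"delta_rot":[0,0,0],"fingers":-1}

```text
time_s: 3.52
tcp_pos: [0.3496, 0.3017, 0.2268]
eef_rot: [-180.0, 0.0, -94.5]
contact_force: [1.1, -0.0, 0.4]
gripper_width: 0.0004
gripper_force: 0.0
```

play_rows:
  rows:
    - {"slide":[0.3,-0.2,0],"delta_rot":[0,0,0],"fingers":-1}
    - {"slide":[0.3,-0.2,0],"delta_rot":[0,0,0],"fingers":-1}
    - {"slide":[0.3,-0.2,0],"delta_rot":[0,0,0],"fingers":-1}
    - {"slide":[0.3,-0.2,0],"delta_rot":[0,0,0],"fingers":-1}
    - {"slide":[0.3,-0.2,0],"delta_rot":[0,0,0],"fingers":-1}
    - {"slide":[0.3,-0.2,0],"delta_rot":[0,0,0],"fingers":-1}
    - {"slide":[0.3,-0.2,0],"delta_rot":[0,0,0],"fingers":-1}
    - {"slide":[0.3,-0.2,0],"delta_rot":[0,0,0],"fingers":-1}

```text
time_s: 4.53
tcp_pos: [0.5603, -0.0765, 0.2267]
eef_rot: [-180.0, 0.0, -94.5]
contact_force: [0.6, 1.0, -0.3]
gripper_width: 0.0005
gripper_force: 0.0
```

play_rows:
  rows:
    - {"slide":[0.2,-0.15,0],"delta_rot":[0,0,0],"fingers":-1}
    - {"slide":[0.1,-0.05,0],"delta_rot":[0,0,0],"fingers":-1}
    - {"slide":[0,0,0],"delta_rot":[0,0,0],"fingers":-1}

```text
time_s: 4.9
tcp_pos: [0.5857, -0.1227, 0.226]
eef_rot: [179.9, -0.0, -94.6]
contact_force: [-0.8, 0.8, 0.4]
gripper_width: 0.0004
gripper_force: 0.0
```

```bash
cat >> h.py <<'E'
from scipy.spatial.transform import Rotation as Ro
def wcam():
    s=r.get_state();c=r.capture("wrist")
    T=np.eye(4);T[:3,:3]=Ro.from_euler("xyz",s["eef_rot"],degrees=True).as_matrix();T[:3,3]=s["tcp_pos"]
    W=np.linalg.inv(T@c["T_tool_cam"]);c["R"]=W[:3,:3];c["t"]=W[:3,3];return s,c
C0=np.array([.595,.0425]);YAW=np.radians(-4.7)
ex=np.array([np.cos(YAW),np.sin(YAW)]);ey=np.array([-ex[1],ex[0]])
def box(p): d=np.array(p[:2])-C0; return np.array([d@ex,d@ey]).round(4)
E
python3 - <<'E'
from h import *
import pickle
s,c=wcam();print(s["tcp_pos"],s["eef_rot"],box(s["tcp_pos"]));pickle.dump(c,open("w1.pkl","wb"))
cv2.imwrite("pics/w1.png",cv2.resize(c["image"],(768,576),interpolation=cv2.INTER_CUBIC))
E
```

```text
[ 0.58568383 -0.12269753  0.22603631] [ 1.79945360e+02 -1.82425156e-03 -9.46260891e+01] [ 0.0043 -0.1654]
```

View pics/w1.png

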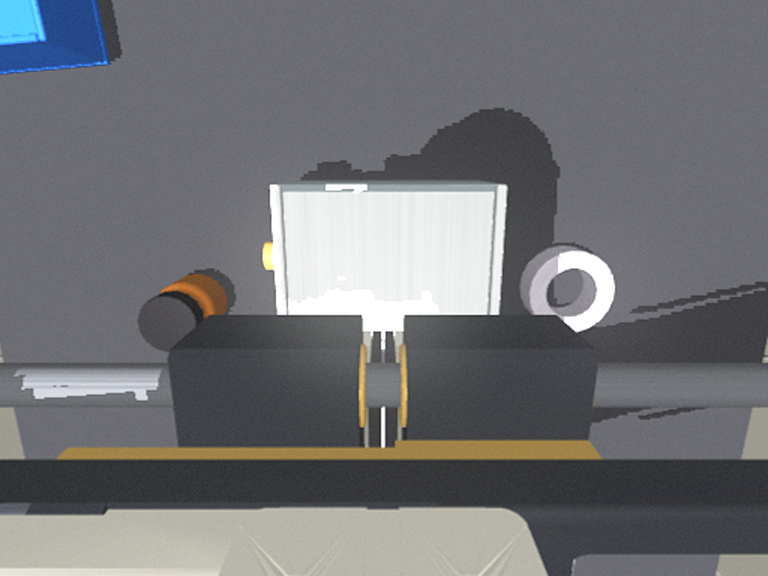

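The wrist view shows the -y end strip corners at about (270,185) and (507,185) in zoomed px, with the ring to the right and the jar to the left, clear of the hand. I'll check those corners against the box pose, then descend.

```bash
python3 - <<'E'
from h import *
import pickle
c=pickle.load(open("w1.pkl","rb"))
for u,v in((270,185),(507,185)): print(box(ray(c,(u+.5)/1.5-.5,(v+.5)/1.5-.5,.094)))
E
```

```text
[ 0.074  -0.2209]
[-0.0702 -0.221 ]
```

play_rows:
  rows:
    - {"slide":[0,0.03,0.2],"delta_rot":[0,0,0],"fingers":-1}
    - {"slide":[0,0,0.2],"delta_rot":[0,0,0],"fingers":-1}
    - {"slide":[0,0,0.2],"delta_rot":[0,0,0],"fingers":-1}
    - {"slide":[0,0,0.15],"delta_rot":[0,0,0],"fingers":-1}
    - {"slide":[0,0,0.08],"delta_rot":[0,0,0],"fingers":-1}
    - {"slide":[0,0,0],"delta_rot":[0,0,0],"fingers":-1}

```text
time_s: 5.7
tcp_pos: [0.581, -0.1209, 0.1019]
eef_rot: [180.0, -0.0, -94.5]
contact_force: [0.3, -0.3, 0.3]
gripper_width: 0.0005
gripper_force: 0.0
```

play_rows:
  rows:
    - {"slide":[-0.1,0,0],"delta_rot":[0,0,0],"fingers":-1}
    - {"slide":[-0.1,0,0],"delta_rot":[0,0,0],"fingers":-1}
    - {"slide":[-0.1,0,0],"delta_rot":[0,0,0],"fingers":-1}
    - {"slide":[-0.1,0,0],"delta_rot":[0,0,0],"fingers":-1}
    - {"slide":[-0.1,0,0],"delta_rot":[0,0,0],"fingers":-1}
    - {"slide":[-0.1,0,0],"delta_rot":[0,0,0],"fingers":-1}
    - {"slide":[-0.1,0,0],"delta_rot":[0,0,0],"fingers":-1}
    - {"slide":[-0.1,0,0],"delta_rot":[0,0,0],"fingers":-1}

```text
time_s: 6.7
tcp_pos: [0.5912, -0.001, 0.1021]
eef_rot: [-180.0, -0.0, -94.6]
contact_force: [0.9, -4.6, 3.0]
gripper_width: 0.0006
gripper_force: 2.0
```

play_rows:
  rows:
    - {"slide":[-0.1,0,0],"delta_rot":[0,0,0],"fingers":-1}
    - {"slide":[-0.1,0,0],"delta_rot":[0,0,0],"fingers":-1}
    - {"slide":[-0.1,0,0],"delta_rot":[0,0,0],"fingers":-1}
    - {"slide":[-0.1,0,0],"delta_rot":[0,0,0],"fingers":-1}
    - {"slide":[-0.1,0,0],"delta_rot":[0,0,0],"fingers":-1}
    - {"slide":[-0.1,0,0],"delta_rot":[0,0,0],"fingers":-1}
    - {"slide":[-0.1,0,0],"delta_rot":[0,0,0],"fingers":-1}

```text
time_s: 7.58
tcp_pos: [0.5994, 0.1036, 0.102]
eef_rot: [180.0, -0.0, -94.6]
contact_force: [2.8, -4.0, 1.3]
gripper_width: 0.0005
gripper_force: 2.0
```

play_rows:
  rows:
    - {"slide":[-0.04,0,0],"delta_rot":[0,0,0],"fingers":-1}
    - {"slide":[-0.04,0,0],"delta_rot":[0,0,0],"fingers":-1}

```text
time_s: 7.82
tcp_pos: [0.6001, 0.1149, 0.1019]
eef_rot: [180.0, -0.0, -94.6]
contact_force: [3.1, -3.3, 1.1]
gripper_width: 0.0004
gripper_force: 1.7
```

play_rows:
  rows:
    - {"slide":[-0.03,0,0],"delta_rot":[0,0,0],"fingers":-1}
    - {"slide":[-0.03,0,0],"delta_rot":[0,0,0],"fingers":-1}
    - {"slide":[-0.02,0,0],"delta_rot":[0,0,0],"fingers":-1}

```text
time_s: 8.2
tcp_pos: [0.6008, 0.1254, 0.1019]
eef_rot: [179.9, -0.1, -94.6]
contact_force: [4.4, -15.7, 0.1]
gripper_width: 0.0003
gripper_force: 7.7
```

play_rows:
  rows:
    - {"slide":[-0.02,0,0],"delta_rot":[0,0,0],"fingers":-1}
    - {"slide":[-0.02,0,0],"delta_rot":[0,0,0],"fingers":-1}

```text
time_s: 8.45
tcp_pos: [0.6007, 0.1259, 0.1019]
eef_rot: [179.8, -0.6, -94.6]
contact_force: [8.6, -40.0, 3.1]
gripper_width: 0.0002
gripper_force: 18.8
```

play_rows:
  rows:
    - {"slide":[0.1,0,0],"delta_rot":[0,0,0],"fingers":-1}
    - {"slide":[0.1,0,0],"delta_rot":[0,0,0],"fingers":-1}
    - {"slide":[0.1,0,-0.2],"delta_rot":[0,0,0],"fingers":-1}
    - {"slide":[0.1,0,-0.3],"delta_rot":[0,0,0],"fingers":-1}
    - {"slide":[0.1,0,-0.3],"delta_rot":[0,0,0],"fingers":-1}
    - {"slide":[0.1,0,-0.2],"delta_rot":[0,0,0],"fingers":-1}
    - {"slide":[0.1,0,0],"delta_rot":[0,0,0],"fingers":-1}
    - {"slide":[0,0,0],"delta_rot":[0,0,0],"fingers":-1}

```text
time_s: 9.45
tcp_pos: [0.5928, 0.0274, 0.2516]
eef_rot: [180.0, 0.1, -94.6]
contact_force: [0.8, 0.5, -0.3]
gripper_width: 0.0003
gripper_force: 0.0
```

```bash
python3 - <<'E'
from h import *
import pickle
s,c=wcam();print(s["tcp_pos"],s["eef_rot"],box(s["tcp_pos"]));pickle.dump(c,open("w2.pkl","wb"))
cv2.imwrite("pics/w2.png",cv2.resize(c["image"],(768,576),interpolation=cv2.INTER_CUBIC))
E
```

```text
[0.5927959  0.02739547 0.25162082] [ 1.79973384e+02  5.09752871e-02 -9.46420212e+01] [-0.001  -0.0152]
```

View pics/w2.png

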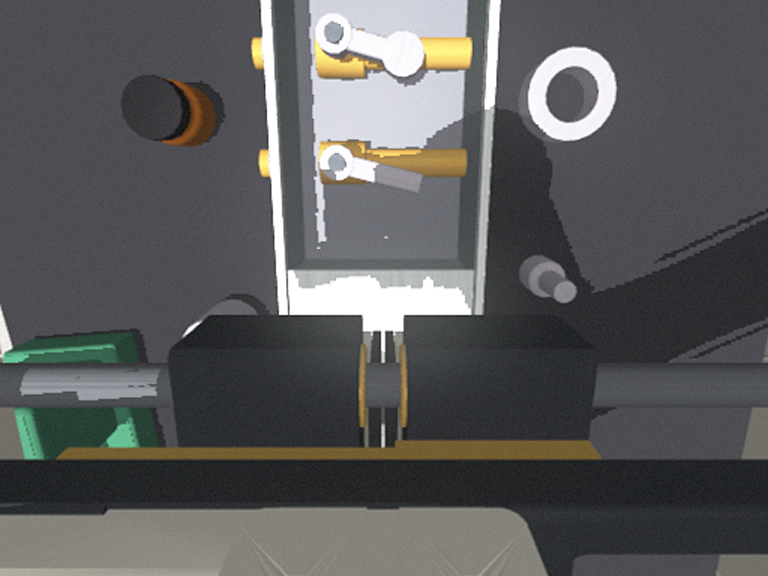

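The wrist view shows the uncovered well. The disc-ended handle is at the -y place, with its stem at (333,33) and its disc at (403,54). The plain handle's stem is at (337,162) and its tip at (420,184).

```bash
python3 - <<'E'
from h import *
import pickle
c=pickle.load(open("w2.pkl","rb"))
B=lambda u,v,z:box(ray(c,(u+.5)/1.5-.5,(v+.5)/1.5-.5,z))
for n,(u,v,z) in dict(mstem=(333,33,.085),disc=(403,54,.08),pstem=(337,162,.085),ptip=(420,184,.08),rimL=(268,40,.094),rimR=(494,40,.094),wellend=(385,268,.083)).items(): print(n,B(u,v,z))
a=B(403,54,.08)-B(333,33,.08);print("ang",np.arctan2(a[1],-a[0]),np.hypot(*a))
a=B(420,184,.08)-B(337,162,.08);print("plain ang",np.arctan2(a[1],-a[0]))
E
```

```text
mstem [ 0.0316 -0.1629]
disc [-0.0128 -0.1519]
pstem [ 0.031  -0.0843]
ptip [-0.0255 -0.0697]
rimL [ 0.0708 -0.1568]
rimR [-0.0681 -0.1568]
wellend [-0.0014 -0.011 ]
ang 0.26738241792344486 0.04655426940679017
plain ang 0.2523950908064657
```

play_rows:
  rows:
    - {"slide":[0.2,0.02,0],"delta_rot":[0,0,0],"fingers":-1}
    - {"slide":[0.3,0.02,0],"delta_rot":[0,0,0],"fingers":-1}
    - {"slide":[0.3,0.02,0],"delta_rot":[0,0,0],"fingers":-1}
    - {"slide":[0.25,0.02,0],"delta_rot":[0,0,0],"fingers":-1}
    - {"slide":[0.115,0.02,0],"delta_rot":[0,0,0],"fingers":-1}
    - {"slide":[0,0,0.2],"delta_rot":[0,0,0],"fingers":-1}
    - {"slide":[0,0,0.3],"delta_rot":[0,0,0],"fingers":-1}
    - {"slide":[0,0,0.3],"delta_rot":[0,0,0],"fingers":-1}

```text
time_s: 10.5
tcp_pos: [0.5644, -0.1444, 0.1304]
eef_rot: [-180.0, 0.0, -94.6]
contact_force: [-0.1, 0.0, 0.0]
gripper_width: 0.0007
gripper_force: 0.0
```

```bash
python3 -c "
from h import *
print(box(r.get_state()['tcp_pos']))"
```

```text
[-0.0152 -0.1887]
```

play_rows:
  rows:
    - {"slide":[0,0,0.15],"delta_rot":[0,0,0],"fingers":-1}
    - {"slide":[0,0,0.15],"delta_rot":[0,0,0],"fingers":-1}
    - {"slide":[0,0,0.1],"delta_rot":[0,0,0],"fingers":-1}
    - {"slide":[0,0,0.08],"delta_rot":[0,0,0],"fingers":-1}
    - {"slide":[0,0,0],"delta_rot":[0,0,0],"fingers":-1}

```text
time_s: 11.12
tcp_pos: [0.564, -0.145, 0.0593]
eef_rot: [179.9, -0.0, -94.6]
contact_force: [-0.6, 1.0, -0.2]
gripper_width: 0.0006
gripper_force: 0.0
```

play_rows:
  rows:
    - {"slide":[-0.05,0,0],"delta_rot":[0,0,0],"fingers":-1}
    - {"slide":[-0.05,0,0],"delta_rot":[0,0,0],"fingers":-1}
    - {"slide":[-0.05,0,0],"delta_rot":[0,0,0],"fingers":-1}
    - {"slide":[-0.05,0,0],"delta_rot":[0,0,0],"fingers":-1}
    - {"slide":[-0.05,0,0],"delta_rot":[0,0,0],"fingers":-1}

```text
time_s: 11.75
tcp_pos: [0.5702, -0.1083, 0.0614]
eef_rot: [-179.7, -0.1, -94.5]
contact_force: [12.1, -17.4, -5.4]
gripper_width: 0.0005
gripper_force: 8.2
```

```bash
python3 - <<'E'
from h import *
L=[]
for n in("scene","side"):
    c=r.capture(n);p=np.array([C0[0]-.01,-.13+.01,.08]);u,v=proj(c,p)
    u,v=int(u),int(v);print(n,u,v)
    L.append(cv2.resize(c["image"][v-45:v+45,u-40:u+40],(400,450),interpolation=cv2.INTER_CUBIC))
s=r.get_state();print(s["tcp_pos"],s["contact_force"],s["moment"],s["eef_rot"])
cv2.imwrite("pics/push.png",np.hstack(L))
E
```

```text
scene 265 206
side 247 198
[ 0.5700424  -0.10782023  0.06132808] [ 3.95436326 -5.63781184  1.02285676] [-1.99740293 -1.41173876 -0.18460136] [-1.79727417e+02 -4.60412229e-02 -9.45221425e+01]
```

View pics/push.png

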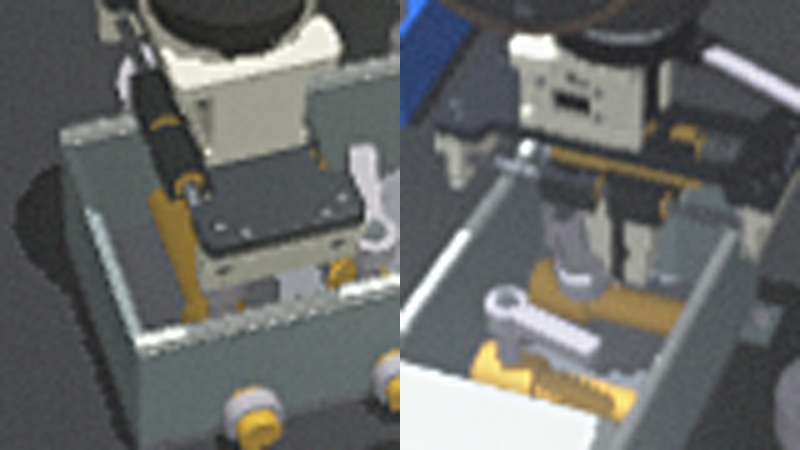

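The side crop shows the disc at about (580,275) already swung well round. The fingers are against it, and the plain handle is untouched.

```bash
python3 - <<'E'
from h import *
c=r.capture("side")
d=box(ray(c,243,208,.08));q=d-[.031,-.163];print(d,np.arctan2(q[1],-q[0]),np.hypot(*q))
s=r.get_state();print(box(s["tcp_pos"]),s["tcp_pos"],s["contact_force"])
E
```

```text
[-0.0012 -0.1202] 0.9258015671332993 0.05356005974604584
[-0.013  -0.1518] [ 0.56957463 -0.10774598  0.06122237] [ 2.69338851 -4.04248658  0.45434941]
```

play_rows:
  rows:
    - {"slide":[-0.03,0,0],"delta_rot":[0,0,0],"fingers":-1}
    - {"slide":[-0.03,0,0],"delta_rot":[0,0,0],"fingers":-1}
    - {"slide":[-0.03,0,0],"delta_rot":[0,0,0],"fingers":-1}

```text
time_s: 12.28
tcp_pos: [0.568, -0.0941, 0.0602]
eef_rot: [180.0, -0.0, -94.6]
contact_force: [-1.5, -1.2, -1.1]
gripper_width: 0.0003
gripper_force: 1.2
```

play_rows:
  rows:
    - {"slide":[-0.03,-0.02,0],"delta_rot":[0,0,0],"fingers":-1}
    - {"slide":[-0.03,-0.02,0],"delta_rot":[0,0,0],"fingers":-1}

```text
time_s: 12.52
tcp_pos: [0.575, -0.0853, 0.0599]
eef_rot: [180.0, 0.0, -94.6]
contact_force: [-1.7, -0.5, 1.4]
gripper_width: 0.0006
gripper_force: 1.1
```

play_rows:
  rows:
    - {"slide":[-0.01,-0.025,0],"delta_rot":[0,0,0],"fingers":-1}
    - {"slide":[-0.01,-0.025,0],"delta_rot":[0,0,0],"fingers":-1}

```text
time_s: 12.78
tcp_pos: [0.5829, -0.0826, 0.0599]
eef_rot: [180.0, 0.0, -94.6]
contact_force: [-4.2, 3.7, 2.0]
gripper_width: 0.0003
gripper_force: 2.2
```

play_rows:
  rows:
    - {"slide":[0,-0.02,0],"delta_rot":[0,0,0],"fingers":-1}
    - {"slide":[0,-0.02,0],"delta_rot":[0,0,0],"fingers":-1}

```text
time_s: 13.02
tcp_pos: [0.586, -0.0829, 0.0594]
eef_rot: [179.7, 0.0, -94.6]
contact_force: [-19.1, 11.0, 13.7]
gripper_width: 0.0002
gripper_force: 10.0
```

play_rows:
  rows:
    - {"slide":[0,-0.02,0],"delta_rot":[0,0,0],"fingers":-1}
    - {"slide":[0,0,0],"delta_rot":[0,0,0],"fingers":-1}

```text
time_s: 13.28
tcp_pos: [0.5861, -0.083, 0.0592]
eef_rot: [179.4, 0.0, -94.6]
contact_force: [-21.9, 11.4, 15.9]
gripper_width: 0.0004
gripper_force: 12.0
```

play_rows:
  rows:
    - {"slide":[0,0.06,0],"delta_rot":[0,0,0],"fingers":-1}
    - {"slide":[0.03,0.08,0],"delta_rot":[0,0,0],"fingers":-1}
    - {"slide":[0.03,0.03,0],"delta_rot":[0,0,0],"fingers":-1}
    - {"slide":[0,0,-0.15],"delta_rot":[0,0,0],"fingers":-1}
    - {"slide":[0,0,-0.3],"delta_rot":[0,0,0],"fingers":-1}
    - {"slide":[-0.1,0,-0.3],"delta_rot":[0,0,0],"fingers":-1}
    - {"slide":[-0.3,0,-0.3],"delta_rot":[0,0,0],"fingers":-1}
    - {"slide":[-0.3,0,-0.2],"delta_rot":[0,0,0],"fingers":-1}

```text
time_s: 14.28
tcp_pos: [0.575, 0.0133, 0.2495]
eef_rot: [-179.8, 0.1, -94.7]
contact_force: [0.5, -0.2, -1.2]
gripper_width: 0.0003
gripper_force: 0.0
```

play_rows:
  rows:
    - {"slide":[-0.1,0,0],"delta_rot":[0,0,0],"fingers":-1}
    - {"slide":[0,0,0],"delta_rot":[0,0,0],"fingers":-1}

```text
time_s: 14.52
tcp_pos: [0.5752, 0.0284, 0.2464]
eef_rot: [180.0, 0.0, -94.5]
contact_force: [0.1, -0.7, 0.6]
gripper_width: 0.0005
gripper_force: 0.0
```

```bash
python3 - <<'E'
from h import *
import pickle
s,c=wcam();print(s["tcp_pos"],box(s["tcp_pos"]));pickle.dump(c,open("w3.pkl","wb"))
cv2.imwrite("pics/w3.png",cv2.resize(c["image"],(768,576),interpolation=cv2.INTER_CUBIC))
E
```

```text
[0.57521074 0.02836759 0.24637   ] [-0.0186 -0.0157]
```

View pics/w3.png

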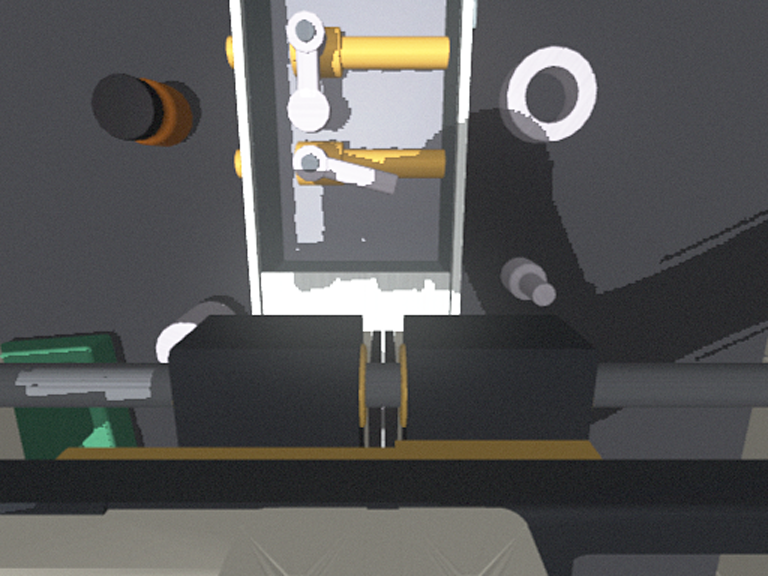

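The wrist view shows the disc handle pointing along +y, with its stem at (305,31) and disc at (308,109). The plain handle is unmoved, with its tip at (396,184). I'll check the angle and the cover position in numbers.

```bash
python3 - <<'E'
from h import *
import pickle
c=pickle.load(open("w3.pkl","rb"))
B=lambda u,v,z:box(ray(c,(u+.5)/1.5-.5,(v+.5)/1.5-.5,z))
a=B(308,109,.08)-B(305,31,.085);print("ang",np.arctan2(a[1],-a[0]),np.hypot(*a))
print("ptip",B(396,184,.08),"cover edge",B(360,272,.091))
E
```

```text
ang 1.5841585604188932 0.044904008729733706
ptip [-0.0262 -0.0705] cover edge [-0.0017 -0.0116]
```

```bash
python3 -c "
from h import *
print(r.close_job())"
```

```text
the job is handed in; nothing more can be done
None
```

I handed the job in: the cover is at its stop, the disc-ended handle is shut (measured about 1.58 rad), the plain handle is unmoved within 1 mm and the hand is clear; the judge returned no result.

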